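# Put a relay module on test behind the sliding guard

## Robot

A 7-joint arm with a two-finger parallel gripper is mounted at the origin on a cart in front of the work surface, level with it; the furniture and walls round the work are solid. World frame = base frame: x ahead of the robot, y to its left, z up, the work surface at z = 0. Lengths are in m, angles in rad, forces in N, time in s.
With the tool pointing down it reaches from about 0.4 to 0.9 m from the base axis. Payload 5.5 kg.
Tool frame: the origin (TCP) lies on the centre line of the jaws, within the pads' length; the fingertips stand 17 mm ahead of it and the grasp point (between the pads) lies 2 mm behind it; z points along the fingers, y is the line along which they close (so a half turn about z gives the same grasp; the last joint's range is limited). The gripper opens to 92 mm and grips with 3 to 60 N. Pads are 19 mm wide; open, the fingers measure 130 mm over their backs; the gripper's body (75 mm by 190 mm) begins 47 mm behind the grasp point.
Start: joints at [0.263, 0.501, -0.427, 1.55, 0.221, 1.138, -0.21], TCP at [0.65, 0, 0.244] pointing down, gripper open.
Joint ranges: [-2.88, 2.88], [-0.31, 2.03], [-1.54, 1.56], [0.2, 2.42], [-1.41, 4.55], [0.19, 2.02], [-2.57, 2.57]. Speed limits (rad/s): [2.57, 2.57, 3.14, 3.14, 3.14, 3.14, 3.14].

## Interface

Orientations are given as [roll, pitch, yaw] about the fixed x, y, z axes, in that order (R = Rz(yaw) Ry(pitch) Rx(roll)).
In Python, from plant import env, grab_frame, camera_params, models gives the robot as it stands.
- The arm moves only by the tool servo_tool, never from a script. Its argument "commands" is a list of rows, each a list of 7 numbers: the shift along the tool's x, y, z in m, then the turn, a rotation vector about the tool's x, y, z in degrees, then the opening, from -1 (shut) to 1 (fully open). In form: [[tx, ty, tz, rx, ry, rz, grip], ...]. A call has 1 to 12 rows; each row shifts and turns the commanded pose from where the row before left it, along the tool's axes as they then stand; what a row does not reach is not made up. A row lasts 1/8 s, in which the tool goes at most 62.5 mm and 10.7 degrees, less where a joint would pass 70% of its speed; a pose out of reach is approached as far as the arm can. A call is refused whole if a number of a shift passes 0.0625 or a number of a turn 10.7, either way. A call with a gripper value outside its range is refused whole. The fingers move at their own pace and stop on an object; the grip force is fixed at half the most. Time passes only in rows, so rows that do not move let the fingers close. It gives the time, the measured TCP pose, the force, the opening and the grip force at its end, in the units of the state.
- env.read_state(): the state, without advancing time (a new reading comes with each control period).
- grab_frame(name): name is "scene" or "side" or "wrist"; returns the picture (420x560x3 uint8, blue, green, red); there is no depth.
- camera_params(name): a dict with "K" (3x3 intrinsics, pixels), "camera_from_world" (4x4, takes a point from world to camera coordinates). Camera axes: x right, y down, z forward; pixel columns grow to the right and rows downward; lengths in m; the calibration is good to about 2 mm. A picture is of the moment at which its call begins: read the wrist's pose just before it. camera_params takes no time and is no camera call; for the wrist camera it gives the pose at the moment of the call.
- env.finish_job(): hands the job in; it is judged then, once.
Trained networks look in the newest picture that a camera, given by its name, has taken for a name from the list of things; names that differ only in an ending like _2 or _b are one class to them, and where a whole thing is asked for, a point or a joint stands for the part that bears it (a point fixed in the world has none). Each returns a list of dicts, best first, with "p" (0 to 1); they miss things now and then, are a little off and sometimes report something else, mostly with a low value. They report only what shows in the picture. A call takes as long as a camera call. They do not tell look-alikes from the thing itself.
- models.recognise(camera, name): "box" ([left, top, width, height] in pixels, round what is visible of it).
- models.trace(camera, name): "mask" (420x560 bool, what is visible of it) and "box" ([left, top, width, height] in pixels, round what is visible of it).
- models.mark_of(camera, name): "location" ([row, column] in pixels: a listed point, or the origin of a listed thing).
The state is a dict: "time": time; "q": joint angles; "joint_vel": joint speeds; "joint_efforts": joint torques, N m; "ee_pos": TCP position; "tcp_rot": TCP orientation; "ft_force": force on the tool from outside, world axes, zero at the start; "torque": the same for the moment, N m; "opening": opening from 0.0 (shut) to 1.0 (fully open); "grip_force": force on a finger pad.
Only numpy, scipy, OpenCV 4.12 (cv2) and the standard library are available. Lean on these libraries where they do the work, as an engineer would, in place of code of your own. Each camera call takes 0.05 s, during which the arm holds its last target. There are 200 camera calls.

## Task

Put the relay module on test: slide the clear guard of the mains test box open, take the module out of the slotted rack, and lower it (do not drop it) into the nest between the two white contact blocks, lying flat with its board down, either way round. The rack lets you take it only by its two short ends and the nest needs it held by its long sides, so set it down on the bench in between and take it again. Then slide the guard fully shut and only after that press the rocker switch on, without disturbing the other things on the bench.

Things in the scene. Friction and masses are not known exactly. Their poses are not given: they have to be found in the camera images.
- test_box: Mains test box, fixed to the bench: grey base plate 172 (x) x 270 (y) mm, 14 mm high. Origin: centre of its underside. At yaw 0 x points away from the robot, y to the left. At y > 0 the loading bay, closed at y 124 to 131 mm by a grey end plate (top z = 69 mm); at y -124 to -6 mm a white control block (top z = 50 mm). Track rails along y at x = +-72 mm, top z = 22 mm.
- guard (a joint): Travel in m of the guard, a clear hood (144 mm in x, 120 mm in y, top z = 68 mm) on the two rails: 0 = fully shut, over the loading bay, against the end plate; 0.125 = fully open, slid along the box's -y (to the right) over the control block, where it hides the switch. Starts up to 35 mm ajar. Moves with 2 to 3 N and stays where it is left.
- guard_handle (a point): Centre of the black grab bar on top of the guard; moves with it. The bar is 86 mm long along the box's x, 14 mm thick (y) and 16 mm high, its top 98 mm above the bench; between its two posts (58 mm apart inside) there is a 14 mm gap under it, then the guard's top sheet.
- nest (a point): Centre of the seat, on a black bed (92 x 106 mm, 30 mm above the bench, higher than the rails). The module lies along the box's y here. At each end a white contact block, 46 mm wide, 26 mm above the seat, with a pocket 22 mm wide for the module's end: end walls 50 mm apart (y), cheeks 8 mm long beside the corners, leaving 34 mm between them open for fingers. Contacts alike at both ends.
- switch (a point): Middle of the rocker switch, over its pivot, 55 mm above the bench, on top of the control block. The rocker is 36 mm long in the box's x and 26 mm wide in y, in a flat black bezel 50 x 36 mm whose top is at z = 52.5 mm.
- rocker (a joint): Angle in rad of the rocker: 0 = off, its near end (box -x) stands up; 0.4 = on, the near end pressed down. Over-centre: it snaps to the nearer side of 0.2. Pressing it takes about 4 N, 13 mm from the pivot, and goes about 5 mm down.
- rocker_end (a point): On the face of the near half of the rocker, 13 mm from the pivot: the place to press. Moves with the rocker: about 59 mm above the bench when off, 54 mm when on.
- rack: Grey slotted rack, fixed to the bench: base 100 (x) x 146 (y) x 3 mm with four ribs (28 mm long in x, 16 mm thick, top z = 32 mm; feet 40 mm long, 9 mm high) that form three slots 22 mm wide, 38 mm apart in y, running along x. Parts lie lengthwise in them on a floor 28 mm long, 8 mm above the bench, and stick out of both slot ends over the free base. Origin: centre of its underside.
- relay_module: Relay module, 16 g: board 17 x 43 mm with a blue cube-shaped relay in the middle (top 19 mm above its underside), a screw terminal block 14 mm high at one short end (its -y) and a pin header 12 mm high 2 mm in from the other. Lies upright in one of the three slots of the rack. Origin: centre of its underside; y along its length, z up.
- aa_cell: AA battery cell, 15 x 50 x 15 mm, in another slot of the rack; origin at the centre of its underside, y along its length. To be left in place.
- usb_stick: USB stick, 18 x 53 x 9 mm, in another slot of the rack; origin at the centre of its underside, y along its length. To be left in place.
- pcb_vice: Small blue bench vice for circuit boards, 70 x 186 x 68 mm, standing on the bench behind the work; origin at the centre of its underside, y along its length. To be left in place.
- screw_pot: Small screw-top pot, 38 mm across, 39 mm high, standing on the bench behind the work; origin at the centre of its underside. To be left in place.
There are look-alikes about, which are no part of the job. What is shaped like the relay_module but red or yellow is not meant.

How it is judged:
By the outcome, as a careful person would: the job done as asked, in the order asked, and still so for the second after the job is handed in, with the robot touching nothing.
It also fails if it takes over 72 s, if anything falls off the work surface, if the arm or the gripper's body presses on something with over 40 N, if the wrist force passes 120 N, or if a joint passes its speed limit or range.

## Working session

There is one attempt and no reset: what is moved stays moved. The work goes in short steps, Python scripts to look and compute and a tool call to move; the robot and the scene stay as the last step left them, time stands still between calls to the robot, and variables do not carry over. Pictures are saved under pics/ and viewed, at most 10 in all, crops included, and the job is handed in when it is done.

Besides the shell and the picture viewer there is one more tool, called by a JSON object that holds its "name" and its "arguments", one argument or row to a line. servo_tool: Moves the arm, as the interface text tells. Its arguments: {"type":"object","properties":{"commands":{"type":"array"}},"required":["commands"]}

```bash
ls; mkdir -p pics
cat > h.py <<'E'
import numpy as np, cv2
from plant import env, grab_frame, camera_params, models
def ray(cam,row,col,z,P=None):
    P=P or camera_params(cam); K=np.array(P["K"]); T=np.array(P["camera_from_world"])
    d=T[:3,:3].T@np.linalg.solve(K,[col,row,1.]); c=-T[:3,:3].T@T[:3,3]
    return c+d*(z-c[2])/d[2]
def proj(cam,p,P=None):
    P=P or camera_params(cam); K=np.array(P["K"]); T=np.array(P["camera_from_world"])
    q=K@(T[:3,:3]@np.array(p)+T[:3,3]); return q[:2]/q[2]
E
python3 - <<'E'
from h import *
np.set_printoptions(precision=3,suppress=True)
s=env.read_state(); print(s["time"],s["ee_pos"],s["tcp_rot"],s["opening"])
a=grab_frame("scene"); b=grab_frame("side"); w=grab_frame("wrist")
cv2.imwrite("pics/scene.png",a); cv2.imwrite("pics/sw.png",cv2.resize(np.hstack([b,w]),(800,300)))
Z=dict(guard_handle=.09,nest=.03,switch=.055,rocker_end=.059,relay_module=.008,rack=0,test_box=0,aa_cell=.008,usb_stick=.008,screw_pot=0,pcb_vice=0)
for c in ["scene","side","wrist"]:
    for n,z in Z.items():
        for r in models.mark_of(c,n)[:3]:
            l=r["location"]; print(c,n,round(r["p"],2),np.round(l,1),ray(c,*l,z)[:2])
for c in["scene","side","wrist"]:
    P=camera_params(c);T=np.array(P["camera_from_world"]);print(c,-T[:3,:3].T@T[:3,3])
E
```

```text
pics
0.0 [ 0.649 -0.     0.243] [-3.14  -0.     1.571] 1.0009462226710577
scene guard_handle 0.75 [197.1 315.8] [ 0.552 -0.063]
scene guard_handle 0.55 [221.  329.6] [ 0.472 -0.019]
scene nest 0.81 [219.7 308.8] [ 0.561 -0.054]
scene switch 0.84 [184.3 352.4] [ 0.57 -0.21]
scene switch 0.72 [190.6 355.1] [ 0.547 -0.192]
scene rocker_end 0.66 [190.2 355.6] [ 0.543 -0.189]
scene rocker_end 0.39 [219.1 328. ] [ 0.507 -0.056]
scene relay_module 0.74 [322.9 181.6] [0.514 0.307]
scene relay_module 0.74 [357.1 240.3] [0.388 0.276]
scene relay_module 0.48 [223.  239.4] [0.681 0.049]
scene rack 0.87 [309.6 193.9] [0.533 0.271]
scene test_box 0.76 [216.9 325.5] [ 0.572 -0.122]
scene aa_cell 0.56 [309. 199.] [0.521 0.267]
scene usb_stick 0.46 [299.9 209.1] [0.527 0.24 ]
scene screw_pot 0.58 [221.6 240.4] [0.693 0.037]
scene screw_pot 0.27 [219.5 311.9] [ 0.586 -0.091]
scene pcb_vice 0.84 [233.8 174.1] [0.757 0.176]
side guard_handle 0.74 [224.4 270.5] [ 0.549 -0.067]
side nest 0.79 [239.8 272.4] [ 0.555 -0.054]
side switch 0.76 [283.4 283.1] [ 0.562 -0.198]
side switch 0.27 [151.8 246.9] [0.516
[... 312 characters left out ...]
x 0.74 [274.  277.2] [ 0.559 -0.126]
side aa_cell 0.51 [157.4 251.8] [0.53  0.282]
side usb_stick 0.54 [170.9 251.5] [0.526 0.223]
side screw_pot 0.8 [216.3 323.7] [0.688 0.045]
side pcb_vice 0.86 [177.3 339.6] [0.755 0.19 ]
wrist guard_handle 0.81 [278.7 170.4] [ 0.554 -0.072]
wrist nest 0.35 [143.  309.2] [0.684 0.046]
wrist switch 0.77 [365.  196.1] [ 0.562 -0.198]
wrist rocker_end 0.71 [362.2 182.1] [ 0.548 -0.191]
wrist relay_module 0.66 [ 47.4 189.6] [0.567 0.135]
wrist rack 0.68 [274.7 170.6] [ 0.525 -0.113]
wrist test_box 0.74 [277.  196.8] [ 0.557 -0.116]
wrist screw_pot 0.61 [143. 310.] [0.688 0.043]
scene [-0.004  0.545  0.608]
side [ 0.469 -0.836  0.834]
wrist [0.648 0.08  0.385]
```

View pics/scene.png

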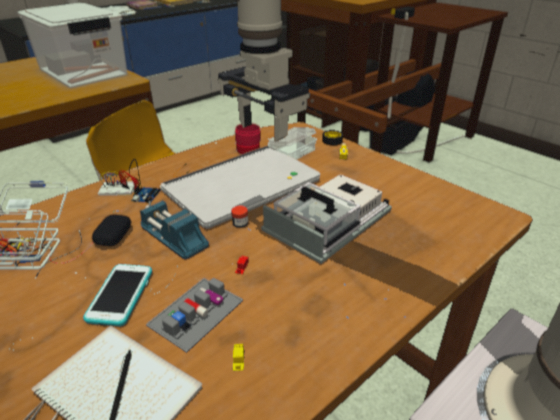

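View pics/sw.png

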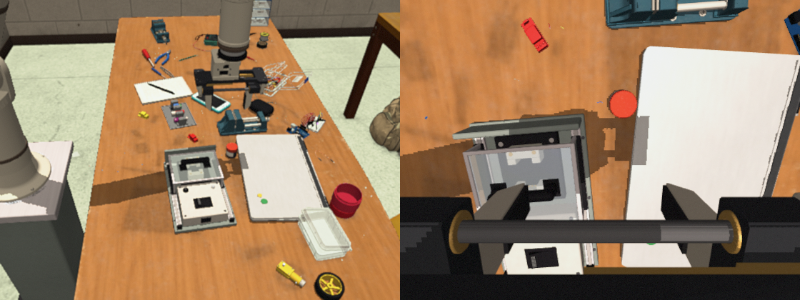

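Candidates for the module: blue in rack at scene (col 181, row 321), red loose at (242,264), yellow loose at (238,356). The blue one fits the description. Next, a close crop to check that choice.

Run:
```python
from h import *
np.set_printoptions(precision=3,suppress=True)
a=cv2.imread("pics/scene.png"); b=grab_frame("side")
cv2.imwrite("pics/c1.png",np.hstack([cv2.resize(a[270:355,140:250],None,fx=4,fy=4,interpolation=3)[:320,:440],cv2.resize(b[130:195,210:290],None,fx=4.4,fy=4.4,interpolation=3)[:320].copy() if 0 else cv2.resize(b[130:194,215:287],(360,320),interpolation=3)]))
w=grab_frame("wrist"); cv2.imwrite("pics/w1.png",cv2.resize(w,(800,600)))
```

```text
(no output)
```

View pics/c1.png

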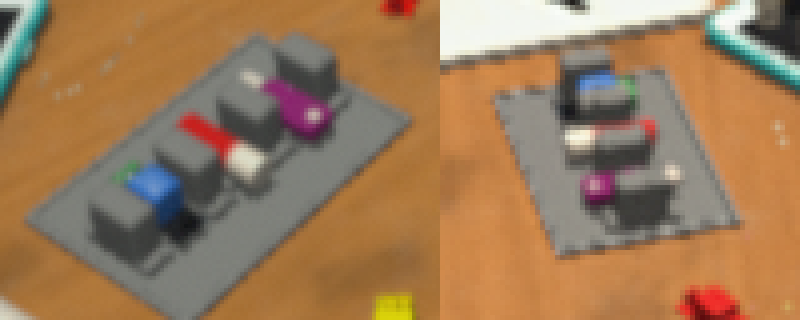

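View pics/w1.png

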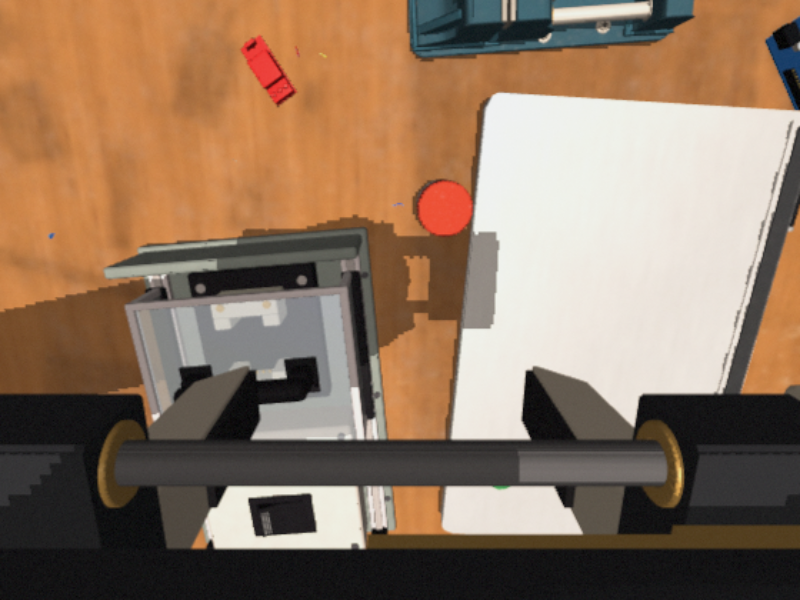

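The crop shows the blue relay in the slot with the highest y (side nearest the scene camera), green terminal at far end and black header at near end. The choice is confirmed. The wrist view shows the guard slightly ajar, handle at about (245,385) in the 800-wide picture, and the box turned a few degrees. Now moving over the handle, jaws across it.

{"name": "servo_tool", "arguments": {
  "commands": [
    [-0.034,-0.048,0,0,0,0,1],
    [-0.034,-0.048,0,0,0,0,1],
    [0,0,0,0,0,10,1],
    [0,0,0,0,0,10,1],
    [0,0,0,0,0,10,1],
    [0,0,0,0,0,10,1],
    [0,0,0,0,0,10,1],
    [0,0,0,0,0,10,1],
    [0,0,0,0,0,10,1],
    [0,0,0,0,0,10,1],
    [0,0,0,0,0,10,1]
  ]
}}

```text
time: 3.28
ee_pos: [0.554, -0.0678, 0.2439]
tcp_rot: [-3.142, -0.0, -0.006]
ft_force: [-0.4, 0.1, 0.0]
opening: 0.999
grip_force: 0.0
```

Run:
```python
from h import *
np.set_printoptions(precision=4,suppress=True)
s=env.read_state(); print(s["time"],s["ee_pos"],s["tcp_rot"],s["q"])
w=grab_frame("wrist"); cv2.imwrite("pics/w2.png",cv2.resize(w,(800,600)))
Z=dict(guard_handle=.09,nest=.03,switch=.055,rocker_end=.059,test_box=0)
for n,z in Z.items():
    for r in models.mark_of("wrist",n)[:2]:
        l=r["location"]; print(n,round(r["p"],2),np.round(l,1),ray("wrist",*l,z)[:2])
for n in ["guard_handle","switch","test_box"]:
    for r in models.trace("wrist",n)[:1]:
        print(n,r["p"],r["box"])
```

```text
3.275 [ 0.554  -0.0678  0.2439] [-3.1415 -0.0003 -0.0055] [ 0.2108  0.3103 -0.1667  1.7926  0.0586  1.0432 -1.554 ]
switch 0.7 [184.5 406.3] [ 0.5624 -0.1946]
rocker_end 0.79 [195.  407.5] [ 0.5531 -0.1954]
test_box 0.57 [176.8 315.8] [ 0.5589 -0.1151]
guard_handle 0.88 [200.3, 102.0, 141.2, 173.7]
switch 0.79 [167.3, 83.3, 285.3, 200.1]
test_box 0.81 [168.9, 81.8, 286.5, 203.2]
```

View pics/w2.png

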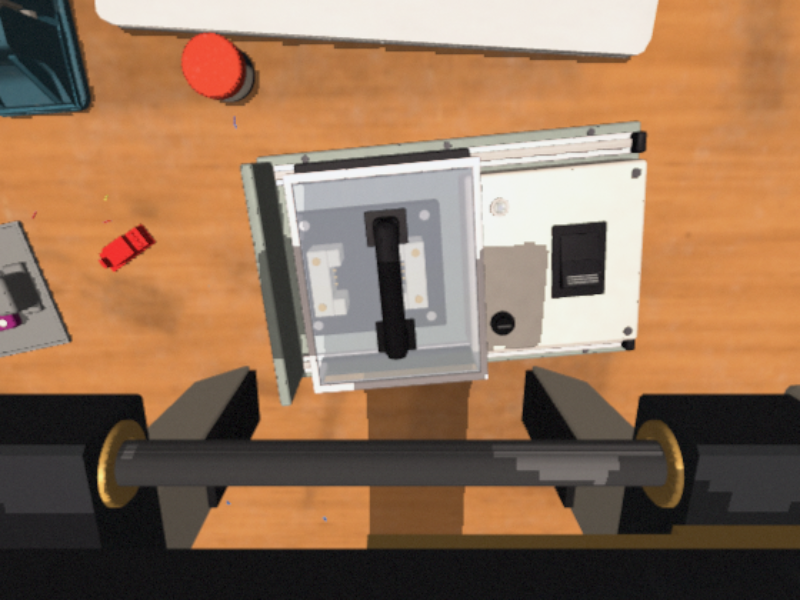

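The wrist picture shows the box turned about 5° left, bar from (385,222) to (397,355), bezel around (580,260), red look-alike at (127,247).

Run:
```python
from h import *
np.set_printoptions(precision=4,suppress=True)
f=lambda u,v,z:ray("wrist",v/800*560,u/800*560,z)[:2]
def ang(a,b): d=b-a; return np.degrees(np.arctan2(d[1],d[0]))
a,b=f(386,220,.098),f(397,357,.098); print("bar",a,b,(a+b)/2,ang(b,a))
a,b=f(258,158,.014),f(638,124,.014); print("base far edge",a,b,ang(b,a)-90)
a,b=f(642,160,.05),f(634,348,.05); print("block right edge",a,b,ang(b,a))
c=[f(u,v,.0525) for u,v in[(552,226),(606,222),(605,295),(556,298)]]; print("bezel",np.mean(c,0),ang(c[3],c[0]),ang(c[2],c[1]))
a,b=f(284,174,.068),f(479,157,.068); c,d=f(316,391,.068),f(487,377,.068);print("guard top",a,b,c,d,ang(b,a)-90)
print("blocks",[f(u,v,.056) for u,v in[(308,247),(420,240),(424,306),(318,314)]])
print("red",f(127,247,.01),"pot",f(213,66,.039))
```

```text
bar [ 0.5962 -0.0657] [ 0.5128 -0.0723] [ 0.5545 -0.069 ] 4.554347928516575
base far edge [0.6287 0.025 ] [ 0.6515 -0.2393] 4.941605741023736
block right edge [ 0.6282 -0.2283] [ 0.4998 -0.2417] 5.962504637328502
bezel [ 0.5632 -0.1951] 8.63362548247944 6.499413396183615
guard top [ 0.62   -0.0036] [ 0.63   -0.1214] [ 0.4748 -0.0169] [ 0.4855 -0.1346] 4.865441594148436
blocks [array([ 0.5731, -0.0141]), array([ 0.5778, -0.0876]), array([ 0.5327, -0.0912]), array([ 0.5269, -0.0188])]
red [0.5646 0.1289] pot [0.684  0.0426]
```

{"name": "servo_tool", "arguments": {
  "commands": [
    [0,0.001,0.05,0,0,-5.3,1],
    [0,0,0.05,0,0,0,1],
    [0,0,0.035,0,0,0,0.2],
    [0,0,0.016,0,0,0,-0.2],
    [0,0,0,0,0,0,-1],
    [0,0,0,0,0,0,-1],
    [0,0,0,0,0,0,-1],
    [0,0,0,0,0,0,-1]
  ]
}}

```text
time: 4.72
ee_pos: [0.5547, -0.069, 0.0938]
tcp_rot: [3.141, -0.002, 0.093]
ft_force: [0.4, 0.1, -0.0]
opening: 0.398
grip_force: 0.0
```

{"name": "servo_tool", "arguments": {
  "commands": [
    [0,0,0.002,0,0,0,-1],
    [0,0,0,0,0,0,-1],
    [0,0,0,0,0,0,-1],
    [0,0,0,0,0,0,-1],
    [0,0,0,0,0,0,-1]
  ]
}}

```text
time: 5.35
ee_pos: [0.5539, -0.0688, 0.0907]
tcp_rot: [-3.141, 0.0, 0.092]
ft_force: [0.3, 1.0, -0.0]
opening: 0.148
grip_force: 30.0
```

{"name": "servo_tool", "arguments": {
  "commands": [
    [0,0.021,0,0,0,0,-1],
    [0,0.021,0,0,0,0,-1],
    [0,0.021,0,0,0,0,-1],
    [0,0.021,0,0,0,0,-1],
    [0,0.018,0,0,0,0,-1],
    [0,0.003,0,0,0,0,-1],
    [0,0,0,0,0,0,-1]
  ]
}}

```text
time: 6.22
ee_pos: [0.5629, -0.1755, 0.0906]
tcp_rot: [3.14, 0.001, 0.091]
ft_force: [-5.2, -3.0, 4.0]
opening: 0.153
grip_force: 30.0
```

{"name": "servo_tool", "arguments": {
  "commands": [
    [0,0.002,0,0,0,0,-1],
    [0,0.002,0,0,0,0,-1],
    [0,0,0,0,0,0,-1]
  ]
}}

```text
time: 6.6
ee_pos: [0.5631, -0.1773, 0.0906]
tcp_rot: [-3.141, 0.002, 0.093]
ft_force: [-6.6, 0.5, 5.3]
opening: 0.151
grip_force: 30.0
```

{"name": "servo_tool", "arguments": {
  "commands": [
    [0,0,0,0,0,0,1],
    [0,0,0,0,0,0,1],
    [0,0,0,0,0,0,1],
    [0,0,-0.05,0,0,0,1],
    [0,0,-0.05,0,0,0,1],
    [0,-0.05,-0.03,0,0,0,1],
    [0,-0.06,-0.02,0,0,0,1],
    [-0.003,-0.06,0,0,0,0,1],
    [-0.003,-0.06,0,0,0,0,1],
    [0,-0.06,0,0,0,0,1],
    [0,-0.06,0,0,0,0,1],
    [0,-0.049,0,0,0,0,1]
  ]
}}

```text
time: 8.1
ee_pos: [0.5209, 0.2215, 0.2408]
tcp_rot: [-3.141, -0.001, 0.094]
ft_force: [0.8, 0.3, -0.4]
opening: 1.003
grip_force: 0.0
```

{"name": "servo_tool", "arguments": {
  "commands": [
    [0,0,0,0,0,-10.6,1],
    [0,0,0,0,0,-10.6,1],
    [0,0,0,0,0,-10.6,1],
    [0,0,0,0,0,-10.6,1],
    [0,0,0,0,0,-10.6,1],
    [0,0,0,0,0,-10.6,1],
    [0,0,0,0,0,-10.6,1],
    [0,0,0,0,0,-10.6,1],
    [0,0,0,0,0,0,1]
  ]
}}

```text
time: 9.22
ee_pos: [0.5214, 0.2186, 0.2404]
tcp_rot: [3.142, -0.001, 1.571]
ft_force: [-0.9, 0.1, 0.6]
opening: 0.994
grip_force: 0.0
```

Run:
```python
from h import *
np.set_printoptions(precision=4,suppress=True)
s=env.read_state(); print(s["time"],s["ee_pos"],s["tcp_rot"],s["opening"])
w=grab_frame("wrist"); cv2.imwrite("pics/w3.png",w[:330])
for n,z in dict(relay_module=.008,rack=0,aa_cell=.008,usb_stick=.008).items():
    for r in models.mark_of("wrist",n)[:2]:
        l=r["location"]; print(n,round(r["p"],2),np.round(l,1),ray("wrist",*l,z)[:2])
a=grab_frame("scene")
for n,z in dict(guard_handle=.09).items():
    for r in models.mark_of("scene",n)[:2]: print(r["p"],ray("scene",*r["location"],z)[:2])
for r in models.trace("wrist","rack")[:1]:
    m=r["mask"].astype(np.uint8); print(cv2.minAreaRect(cv2.findNonZero(m)))
```

```text
9.225 [0.5214 0.2186 0.2404] [ 3.1415 -0.0005  1.5709] 0.993940348304405
relay_module 0.64 [255.  312.3] [0.5648 0.1358]
relay_module 0.58 [ 92.5 267.2] [0.5143 0.3119]
rack 0.93 [133.1 273. ] [0.52   0.2717]
aa_cell 0.59 [131.2 273.9] [0.5208 0.2742]
aa_cell 0.52 [130.8 275.2] [0.5222 0.2746]
usb_stick 0.7 [169.4 281.3] [0.5287 0.2346]
0.62 [ 0.5747 -0.1912]
((275.268310546875, 127.58535766601562), (144.01632690429688, 100.43428802490234), 77.90524291992188)
```

View pics/w3.png

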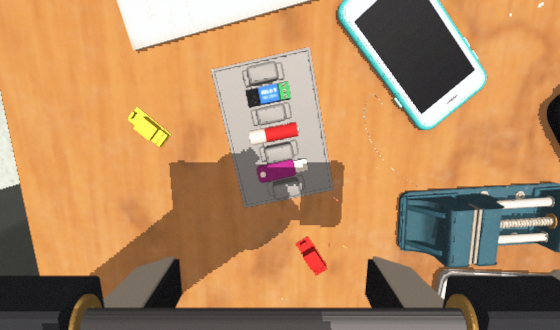

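The picture shows the rack (corners about (214,69),(309,49),(332,187),(246,206)), the blue module at about (268,94) with its header left and green terminal right, and the phone well clear at right.

Run:
```python
from h import *
np.set_printoptions(precision=4,suppress=True)
w=cv2.imread("pics/w3.png"); c=w[75:115,235:305]
cv2.imwrite("pics/c3.png",cv2.resize(w[40:215,200:345],None,fx=3.4,fy=3.4,interpolation=3))
f=lambda u,v,z:ray("wrist",v,u,z)[:2]
c=[f(*p,.003) for p in[(214,69),(309,49),(332,187),(246,206)]]
print(c,np.mean(c,0)); 
for i,j in[(0,1),(3,2),(3,0),(2,1)]:
    d=c[j]-c[i]; print(np.linalg.norm(d),np.degrees(np.arctan2(d[1],d[0])))
hsv=cv2.cvtColor(w,cv2.COLOR_BGR2HSV)
for nm,lo,hi in[("blue",(98,120,60),(125,255,255)),("green",(45,80,60),(85,255,255))]:
    m=cv2.inRange(hsv,lo,hi); m[:75]=0;m[115:]=0;m[:,:235]=0;m[:,305:]=0
    r=cv2.minAreaRect(cv2.findNonZero(m)); print(nm,r,f(*r[0],.027 if nm=="blue" else .022))
```

```text
[array([0.461 , 0.3341]), array([0.5549, 0.3524]), array([0.5843, 0.2145]), array([0.4898, 0.1928])] [0.5225 0.2735]
0.09559153028543665 11.01064490784154
0.09703512232028164 12.908329699596578
0.14419205794150283 101.49174951983669
0.14099767145371073 102.0676952893001
blue ((268.4615783691406, 93.80769348144531), (17.062103271484375, 20.592193603515625), 78.69007110595703) [0.5154 0.3101]
green ((283.6891784667969, 90.63512420654297), (16.933094024658203, 10.357135772705078), 80.53767395019531) [0.5299 0.3132]
```

View pics/c3.png

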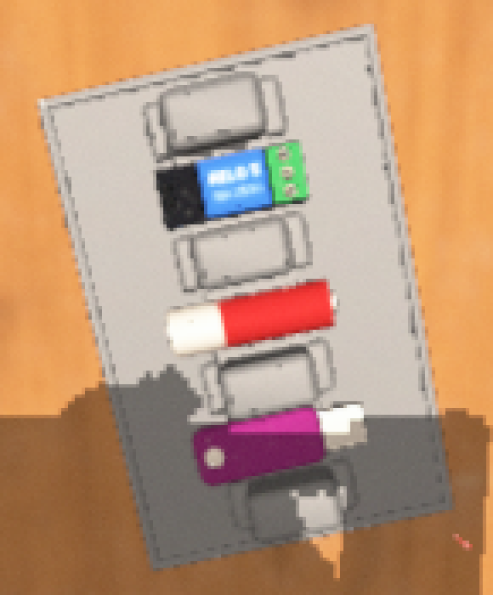

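{"name": "servo_tool", "arguments": {
  "commands": [
    [0.046,-0.003,0,0,0,0,1],
    [0.0455,-0.0035,0,0,0,0,1],
    [0,0,0.05,0,0,-6,1],
    [0,0,0.05,0,0,-6,1],
    [0,0,0.05,0,0,0,1],
    [0,0,0.03,0,0,0,1],
    [0,0,0,0,0,0,1]
  ]
}}

```text
time: 10.5
ee_pos: [0.5127, 0.3089, 0.058]
tcp_rot: [-3.136, 0.002, 1.782]
ft_force: [-1.0, -0.5, 0.5]
opening: 1.001
grip_force: 0.0
```

Run:
```python
from h import *
np.set_printoptions(precision=4,suppress=True)
s=env.read_state(); print(s["time"],s["ee_pos"],s["tcp_rot"],s["opening"])
w=grab_frame("wrist"); cv2.imwrite("pics/w4.png",w)
```

```text
10.5 [0.5127 0.3089 0.058 ] [-3.1364  0.0016  1.7818] 1.0010968859429523
```

View pics/w4.png

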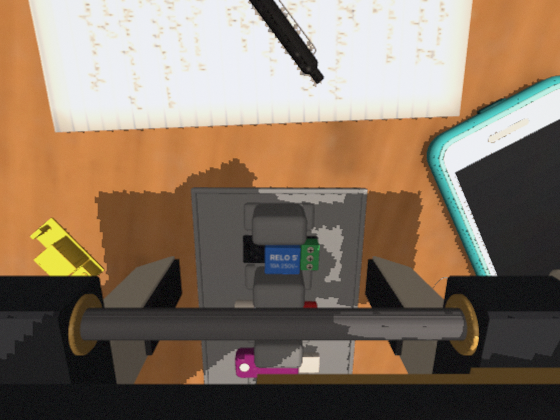

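The rack is square to the gripper; the module lies at about (243–320, 252), and the fingers clear the phone and yellow look-alike.

Run:
```python
from h import *
np.set_printoptions(precision=4,suppress=True)
f=lambda u,v,z:ray("wrist",v,u,z)[:2]
w=cv2.imread("pics/w4.png");hsv=cv2.cvtColor(w,cv2.COLOR_BGR2HSV)
m=cv2.inRange(hsv,(98,120,40),(125,255,255));m[:225]=0;m[275:]=0;m[:,:245]=0;m[:,305:]=0
x,y,ww,h=cv2.boundingRect(m); print(x,y,ww,h); 
b=f(x+ww/2,y+h/2,.027); e=(f(243,250,.02)+f(320,255,.02))/2; print("blue",b,"ends mid",e)
s=env.read_state(); R=np.array([[np.cos(1.782),np.sin(1.782)],[-np.sin(1.782),np.cos(1.782)]])
for q in(b,e):
    d=R@(q-s["ee_pos"][:2]); print("tool tx,ty",d[0],-d[1])
```

```text
264 245 37 29
blue [0.517  0.3128] ends mid [0.5165 0.3137]
tool tx,ty 0.0021465246051780495 0.003491598519846359
tool tx,ty 0.003201492587100453 0.0031394022781773617
```

{"name": "servo_tool", "arguments": {
  "commands": [
    [0.002,0.002,0.015,0,0,0,1],
    [0,0,0.015,0,0,0,1],
    [0,0,0,0,0,0,1],
    [0,0,0,0,0,0,1]
  ]
}}

```text
time: 11.05
ee_pos: [0.5162, 0.3125, 0.0307]
tcp_rot: [3.141, -0.0, 1.782]
ft_force: [0.1, -0.2, 0.1]
opening: 1.0
grip_force: 0.0
```

{"name": "servo_tool", "arguments": {
  "commands": [
    [0,0,0.0075,0,0,0,0.2],
    [0,0,0,0,0,0,0.2],
    [0,0,0,0,0,0,0],
    [0,0,0,0,0,0,0],
    [0,0,0,0,0,0,-0.2],
    [0,0,0,0,0,0,-0.2],
    [0,0,0,0,0,0,-0.5],
    [0,0,0,0,0,0,-0.5],
    [0,0,0,0,0,0,-0.5]
  ]
}}

```text
time: 12.18
ee_pos: [0.5164, 0.3125, 0.0232]
tcp_rot: [3.141, -0.0, 1.782]
ft_force: [0.4, 0.0, 0.6]
opening: 0.453
grip_force: 30.0
```

{"name": "servo_tool", "arguments": {
  "commands": [
    [0,0,-0.01,0,0,0,-0.5],
    [0,0,-0.02,0,0,0,-0.5],
    [0,0,-0.04,0,0,0,-0.5],
    [0,0,-0.04,0,0,0,-0.5],
    [-0.044,-0.026,0,0,0,0,-0.5],
    [-0.044,-0.026,0,0,0,0,-0.5],
    [-0.044,-0.026,0,0,0,0,-0.5],
    [-0.0425,-0.027,0,0,0,0,-0.5],
    [0,0,0,0,0,0,-0.5]
  ]
}}

```text
time: 13.3
ee_pos: [0.4489, 0.1152, 0.1337]
tcp_rot: [-3.14, 0.003, 1.776]
ft_force: [-0.7, 0.5, -0.1]
opening: 0.456
grip_force: 30.0
```

{"name": "servo_tool", "arguments": {
  "commands": [
    [0,0,0,0,0,9.7,-0.5],
    [0,0,0,0,0,9.7,-0.5],
    [0,0,0,0,0,9.7,-0.5],
    [0,0,0,0,0,9.7,-0.5],
    [0,0,0,0,0,9.7,-0.5],
    [0,0,0,0,0,9.7,-0.5],
    [0,0,0,0,0,9.7,-0.5],
    [0,0,0,0,0,9.7,-0.5],
    [0,0,0,0,0,9.7,-0.5],
    [0,0,0,0,0,9.7,-0.5],
    [0,0,0,0,0,0,-0.5]
  ]
}}

```text
time: 14.68
ee_pos: [0.4507, 0.1212, 0.134]
tcp_rot: [-3.141, -0.002, 0.092]
ft_force: [0.4, -0.2, -0.2]
opening: 0.451
grip_force: 30.0
```

Run:
```python
from h import *
s=env.read_state(); print(s["ee_pos"],s["tcp_rot"],s["q"])
w=grab_frame("wrist"); b=grab_frame("side"); cv2.imwrite("pics/w5.png",np.hstack([cv2.resize(w,(400,300)),cv2.resize(b[150:270,180:340],(400,300))]))
```

```text
[0.45069451 0.12124023 0.13398799] [-3.14092078e+00 -1.84654613e-03  9.23029382e-02] [-0.05377343  0.31595393 -0.30667603  2.09720835  0.13851373  0.74510151
 -1.92655827]
```

View pics/w5.png

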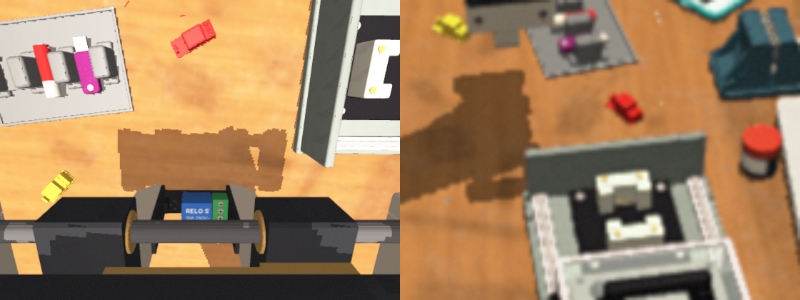

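{"name": "servo_tool", "arguments": {
  "commands": [
    [0,0,0.05,0,0,0,-0.5],
    [0,0,0.04,0,0,0,-0.5],
    [0,0,0.02,0,0,0,-0.5],
    [0,0,0,0,0,0,-0.5],
    [0,0,0,0,0,0,-0.5]
  ]
}}

```text
time: 15.4
ee_pos: [0.4508, 0.1202, 0.0238]
tcp_rot: [-3.141, -0.001, 0.09]
ft_force: [0.6, 0.2, 0.7]
opening: 0.455
grip_force: 30.0
```

{"name": "servo_tool", "arguments": {
  "commands": [
    [0,0,0.003,0,0,0,-0.5],
    [0,0,0.002,0,0,0,-0.5],
    [0,0,0.001,0,0,0,-0.5],
    [0,0,0,0,0,0,-0.5]
  ]
}}

```text
time: 15.9
ee_pos: [0.4504, 0.1198, 0.0173]
tcp_rot: [3.142, -0.001, 0.089]
ft_force: [-0.8, -0.5, 3.4]
opening: 0.455
grip_force: 31.9
```

{"name": "servo_tool", "arguments": {
  "commands": [
    [0,0,0,0,0,0,0.02],
    [0,0,0,0,0,0,0.1],
    [0,0,0,0,0,0,0.3],
    [0,0,0,0,0,0,0.3],
    [0,0,-0.03,0,0,0,0.3],
    [0,0,-0.05,0,0,0,0.3],
    [-0.035,0,-0.05,0,0,0,0.3],
    [-0.025,0,-0.01,0,0,0,0.3],
    [0,0,0,0,0,0,0.3]
  ]
}}

```text
time: 17.02
ee_pos: [0.3891, 0.1136, 0.1574]
tcp_rot: [3.14, -0.0, 0.089]
ft_force: [0.1, -0.6, -0.3]
opening: 0.649
grip_force: 0.0
```

Run:
```python
from h import *
np.set_printoptions(precision=4,suppress=True)
s=env.read_state(); print(s["time"],s["ee_pos"],s["tcp_rot"],s["opening"])
w=grab_frame("wrist"); cv2.imwrite("pics/w6.png",w)
for r in models.mark_of("wrist","relay_module")[:3]:
    l=r["location"]; print(round(r["p"],2),l,ray("wrist",*l,0)[:2])
for r in models.trace("wrist","relay_module")[:3]: print(r["p"],cv2.minAreaRect(cv2.findNonZero(r["mask"].astype(np.uint8))))
hsv=cv2.cvtColor(w,cv2.COLOR_BGR2HSV)
for nm,lo,hi,z in[("blue",(98,120,40),(125,255,255),.019),("green",(45,80,40),(85,255,255),.014)]:
    m=cv2.inRange(hsv,lo,hi); p=proj("wrist",[.45,.12,.01]).astype(int); k=np.zeros_like(m); cv2.circle(k,tuple(p.tolist()),60,255,-1); m&=k
    n,_,st,ce=cv2.connectedComponentsWithStats(m); i=1+st[1:,4].argmax(); r=cv2.minAreaRect(cv2.findNonZero((_==i).astype(np.uint8))); print(nm,p,r,ray("wrist",r[0][1],r[0][0],z)[:2])
```

```text
17.025 [0.3891 0.1136 0.1574] [ 3.1404 -0.0003  0.089 ] 0.6492381626604651
0.97 [132.1, 270.6] [0.4489 0.1212]
0.89 [180.9, 81.0] [0.394  0.2793]
0.91 ((273.3153991699219, 132.3230743408203), (53.584041595458984, 22.687236785888672), 3.1798300743103027)
0.7 ((78.66592407226562, 182.76600646972656), (25.914630889892578, 50.53803253173828), 41.3477783203125)
blue [272 131] ((273.0, 133.0), (20.0, 24.0), 90.0) [0.4498 0.1195]
green [272 131] ((292.0, 133.5), (19.0, 12.0), 90.0) [0.4504 0.1046]
```

View pics/w6.png

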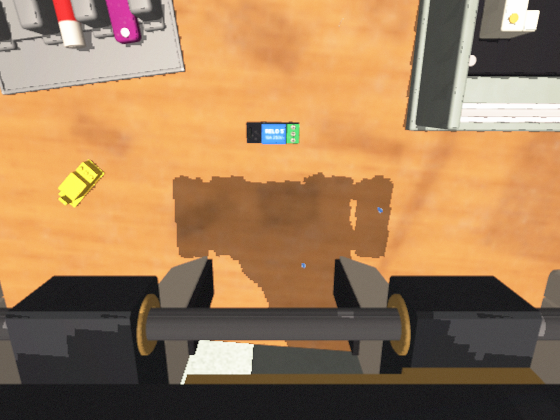

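The module (273,132) stands upright on the bench, square to the gripper. Now turning 90° above it.

{"name": "servo_tool", "arguments": {
  "commands": [
    [0.0605,-0.001,0,0,0,0,0.3],
    [0,0,0,0,0,-10,0.3],
    [0,0,0,0,0,-10,0.3],
    [0,0,0,0,0,-10,0.3],
    [0,0,0,0,0,-10,0.3],
    [0,0,0,0,0,-10,0.3],
    [0,0,0,0,0,-10,0.3],
    [0,0,0,0,0,-10,0.3],
    [0,0,0,0,0,-10,0.3],
    [0,0,0,0,0,-10,0.3],
    [0,0,0.05,0,0,0,0.3],
    [0,0,0.04,0,0,0,0.3]
  ]
}}

```text
time: 18.68
ee_pos: [0.4509, 0.1205, 0.0646]
tcp_rot: [-3.14, -0.001, 1.659]
ft_force: [-0.8, -0.1, -0.2]
opening: 0.65
grip_force: 0.0
```

Run:
```python
from h import *
np.set_printoptions(precision=4,suppress=True)
s=env.read_state(); print(s["time"],s["ee_pos"],s["tcp_rot"],s["opening"],s["q"])
w=grab_frame("wrist"); cv2.imwrite("pics/w7.png",w)
s=env.read_state();print(s["ee_pos"],s["tcp_rot"])
for r in models.trace("wrist","relay_module")[:2]: print(r["p"],r["box"],cv2.minAreaRect(cv2.findNonZero(r["mask"].astype(np.uint8))))
hsv=cv2.cvtColor(w,cv2.COLOR_BGR2HSV)
for nm,lo,hi,z in[("blue",(98,120,40),(125,255,255),.019),("green",(45,80,40),(85,255,255),.014)]:
    m=cv2.inRange(hsv,lo,hi); p=proj("wrist",[.45,.12,.01]).astype(int); k=np.zeros_like(m); cv2.circle(k,tuple(p.tolist()),90,255,-1); m&=k
    n,_,st,ce=cv2.connectedComponentsWithStats(m); i=1+st[1:,4].argmax(); r=cv2.minAreaRect(cv2.findNonZero((_==i).astype(np.uint8))); print(nm,p,st[i],r,ray("wrist",r[0][1],r[0][0],z)[:2])
```

```text
18.675 [0.4509 0.1205 0.0646] [-3.1404 -0.0009  1.6586] 0.6496268661717752 [ 0.1342  0.4867 -0.5359  2.1229  0.4129  0.634  -0.601 ]
[0.4474 0.1197 0.0604] [-3.1328 -0.0005  1.6586]
0.79 [437.0, 200.4, 55.0, 75.1] ((465.9501037597656, 237.80560302734375), (73.63277435302734, 39.038509368896484), 66.64443969726562)
0.73 [257.5, 210.5, 23.7, 67.7] ((269.9999694824219, 246.0), (25.999996185302734, 69.99998474121094), 0.0)
blue [281 249] [257 231  26  39 835] ((269.5, 250.0), (38.0, 25.0), 90.0) [0.443  0.1226]
green [281 249] [257 270  26  12 208] ((269.5, 275.5), (11.0, 25.0), 90.0) [0.4445 0.1042]
```

Run:
```python
from h import *
np.set_printoptions(precision=4,suppress=True)
s=env.read_state(); print(s["ee_pos"],s["tcp_rot"]); P=camera_params("wrist")
w=grab_frame("wrist")
hsv=cv2.cvtColor(w,cv2.COLOR_BGR2HSV)
for nm,lo,hi,z in[("blue",(98,120,40),(125,255,255),.019),("green",(45,80,40),(85,255,255),.014)]:
    m=cv2.inRange(hsv,lo,hi); p=proj("wrist",[.45,.12,.01],P).astype(int); k=np.zeros_like(m); cv2.circle(k,tuple(p.tolist()),90,255,-1); m&=k
    n,_,st,ce=cv2.connectedComponentsWithStats(m); i=1+st[1:,4].argmax(); r=cv2.minAreaRect(cv2.findNonZero((_==i).astype(np.uint8))); print(nm,p,st[i],ray("wrist",r[0][1],r[0][0],z,P)[:2])
s=env.read_state();print(s["ee_pos"],s["tcp_rot"])
```

```text
[0.4472 0.1199 0.0625] [-3.1319  0.      1.6596]
blue [281 249] [264 232  26  39 839] [0.447  0.1223]
green [281 249] [264 271  26  13 208] [0.4487 0.1036]
[0.4486 0.1206 0.0646] [-3.1351 -0.0004  1.66  ]
```

{"name": "servo_tool", "arguments": {
  "commands": [
    [0,0,0.02,0,0,0,0.3],
    [0,0,0.015,0,0,0,0.0],
    [0,0,0,0,0,0,-0.2],
    [0,0,0,0,0,0,-0.2],
    [0,0,0,0,0,0,-0.2]
  ]
}}

```text
time: 19.45
ee_pos: [0.4511, 0.121, 0.0327]
tcp_rot: [3.14, -0.0, 1.66]
ft_force: [0.6, -1.0, 1.0]
opening: 0.4
grip_force: 0.0
```

{"name": "servo_tool", "arguments": {
  "commands": [
    [0,-0.001,0.009,0,0,0,-0.2],
    [0,0,0.005,0,0,0,-0.2],
    [0,0,0,0,0,0,-0.2],
    [0,0,0,0,0,0,-0.2]
  ]
}}

```text
time: 19.95
ee_pos: [0.4493, 0.1208, 0.0177]
tcp_rot: [-3.141, -0.0, 1.66]
ft_force: [-0.6, -0.6, -0.4]
opening: 0.398
grip_force: 0.0
```

{"name": "servo_tool", "arguments": {
  "commands": [
    [0,0,-0.001,0,0,0,-0.4],
    [0,0,0,0,0,0,-0.5],
    [0,0,0,0,0,0,-0.6],
    [0,0,0,0,0,0,-0.8],
    [0,0,0,0,0,0,-0.8],
    [0,0,0,0,0,0,-0.8],
    [0,0,0,0,0,0,-0.8]
  ]
}}

```text
time: 20.82
ee_pos: [0.4495, 0.1207, 0.0191]
tcp_rot: [3.141, 0.0, 1.66]
ft_force: [-0.5, 0.7, 1.7]
opening: 0.166
grip_force: 32.6
```

{"name": "servo_tool", "arguments": {
  "commands": [
    [0,0,-0.02,0,0,0,-0.8],
    [0,0,-0.05,0,0,0,-0.8],
    [0,0,-0.05,0,0,0,-0.8],
    [-0.045,0.022,-0.01,0,0,0,-0.8],
    [-0.046,0.022,0,0,0,0,-0.8],
    [-0.045,0.022,0,0,0,0,-0.8],
    [-0.0455,0.021,0,0,0,0,-0.8],
    [0,0,0,0,0,0,-0.8],
    [0,0,0,0,0,0,-0.8],
    [0,0,0,0,0,0,-0.8]
  ]
}}

```text
time: 22.08
ee_pos: [0.5516, -0.0507, 0.1489]
tcp_rot: [-3.141, -0.001, 1.662]
ft_force: [0.7, 0.3, 0.0]
opening: 0.167
grip_force: 32.5
```

Run:
```python
from h import *
np.set_printoptions(precision=4,suppress=True)
for i in range(2):
    s=env.read_state(); P=camera_params("wrist"); w=grab_frame("wrist"); print(s["time"],s["ee_pos"],s["tcp_rot"],s["opening"])
np.save("P8.npy",[P["K"]]); np.save("T8.npy",P["camera_from_world"])
cv2.imwrite("pics/w8.png",cv2.resize(w[100:400,130:430],(600,600),interpolation=3)); print(w.shape)
for n,z in [("nest",.03),("guard_handle",.09),("test_box",0)]:
    for r in models.mark_of("wrist",n)[:2]: print(n,r["p"],r["location"],ray("wrist",*r["location"],z,P)[:2])
print("tcp px",proj("wrist",s["ee_pos"],P), "nest px",proj("wrist",[.5525,-.052,.03],P))
```

```text
22.075 [ 0.5516 -0.0507  0.1489] [-3.1411 -0.0007  1.6622] 0.16734572542882376
22.125 [ 0.5518 -0.0507  0.149 ] [-3.1413 -0.0005  1.6623] 0.1669623369282675
(420, 560, 3)
nest 0.62 [219.2, 276.0] [ 0.5527 -0.0536]
tcp px [276.5109 293.996 ] nest px [275.8868 217.2303]
```

View pics/w8.png

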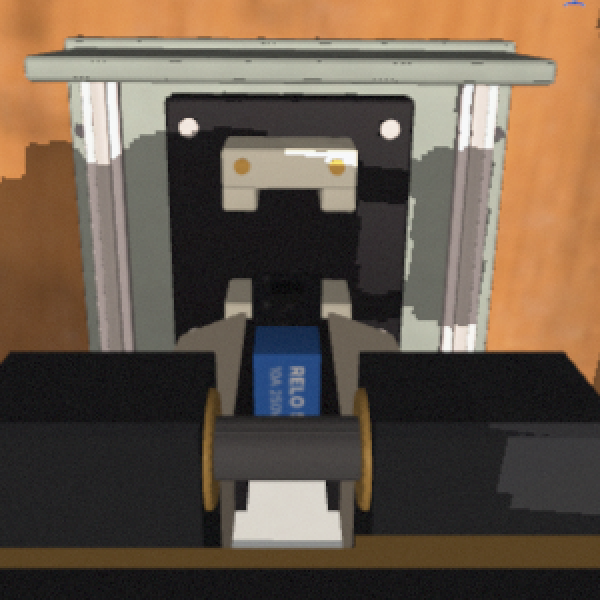

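The picture shows the module held level over the open nest: cheek tips at crop rows 210 and 279, pocket between columns 257 and 321. I miscounted: that was view 11, one over the limit, so I will use numbers only from here.

Run:
```python
from h import *
np.set_printoptions(precision=4,suppress=True)
P=dict(K=np.load("P8.npy")[0],camera_from_world=np.load("T8.npy"))
f=lambda u,v,z:ray("wrist",100+v/2,130+u/2,z,P)[:2]
tcp=np.array([.5518,-.0507]); yw=1.6623; X=np.array([np.cos(yw),np.sin(yw)]);Y=np.array([np.sin(yw),-np.cos(yw)])
def rel(n,p): d=p-tcp; print(n,p,"tx %.4f ty %.4f"%(d@X,d@Y))
up=[f(257,205,.056),f(321,205,.056)];lo=[f(252,282,.056),f(322,282,.056)]
rel("upper pocket",sum(up)/2);rel("lower pocket",sum(lo)/2);print(np.linalg.norm(up[1]-up[0]),np.linalg.norm(lo[1]-lo[0]))
a=(f(240,210,.056)+f(340,210,.056))/2;b=(f(240,279,.056)+f(336,279,.056))/2
rel("centre",(a+b)/2);print("gap",np.linalg.norm(a-b))
d=a-b;print("axis yaw",np.degrees(np.arctan2(d[1],d[0])),"outer",(f(222,200,.056)+f(357,200,.056))/2)
rel("relay top edge",f(287,355,.149)); rel("bed centre x",(f(166,95,.03)+f(413,95,.03))/2); rel("bed far edge",f(290,95,.03)); rel("endplate top mid",f(290,65,.069))
```

```text
upper pocket [ 0.5496 -0.0334] tx 0.0174 ty -0.0006
lower pocket [ 0.5515 -0.0616] tx -0.0108 ty -0.0013
0.02193239037397126 0.02481805863534618
centre [ 0.5509 -0.0478] tx 0.0030 ty -0.0006
gap 0.025348037618420385
axis yaw 93.73401343771731 outer [ 0.5496 -0.0316]
relay top edge [ 0.5497 -0.0427] tx 0.0082 ty -0.0014
bed centre x [0.5467 0.0008] tx 0.0518 ty -0.0004
bed far edge [0.5469 0.0008] tx 0.0518 ty -0.0002
endplate top mid [0.5454 0.0141] tx 0.0651 ty -0.0004
```

{"name": "servo_tool", "arguments": {
  "commands": [
    [-0.001,0,0.04,0,0,0,-0.8],
    [0,0,0.025,0,0,0,-0.8],
    [0,0,0.01,0,0,0,-0.8],
    [0,0,0.01,0,0,0,-0.8],
    [0,0,0.005,0,0,0,-0.8],
    [0,0,0,0,0,0,-0.8],
    [0,0,0,0,0,0,-0.8]
  ]
}}

```text
time: 23.2
ee_pos: [0.5529, -0.0533, 0.0596]
tcp_rot: [3.141, 0.0, 1.66]
ft_force: [0.1, 0.1, 0.2]
opening: 0.163
grip_force: 32.5
```

{"name": "servo_tool", "arguments": {
  "commands": [
    [0,0,0.003,0,0,0,-0.8],
    [0,0,0.003,0,0,0,-0.8],
    [0,0,0.003,0,0,0,-0.8],
    [0,0,0,0,0,0,-0.8],
    [0,0,0,0,0,0,-0.8]
  ]
}}

```text
time: 23.82
ee_pos: [0.5524, -0.0533, 0.05]
tcp_rot: [-3.142, -0.0, 1.66]
ft_force: [0.5, -0.1, -0.5]
opening: 0.165
grip_force: 32.5
```

{"name": "servo_tool", "arguments": {
  "commands": [
    [0,0,0.001,0,0,0,-0.8],
    [0,0,0,0,0,0,-0.8],
    [0,0,0.0005,0,0,0,-0.8],
    [0,0,0,0,0,0,-0.8],
    [0,0,0,0,0,0,-0.8]
  ]
}}

```text
time: 24.45
ee_pos: [0.5526, -0.0533, 0.0491]
tcp_rot: [3.141, 0.0, 1.66]
ft_force: [-1.9, -0.3, 4.8]
opening: 0.163
grip_force: 32.7
```

{"name": "servo_tool", "arguments": {
  "commands": [
    [0,0,0,0,0,0,-0.55],
    [0,0,0,0,0,0,-0.4],
    [0,0,0,0,0,0,-0.2],
    [0,0,0,0,0,0,-0.2],
    [0,0,-0.02,0,0,0,-0.2],
    [0,0,-0.05,0,0,0,-0.2],
    [0,0,-0.06,0,0,0,-0.2],
    [0,0,0,0,0,0,-0.2],
    [0,0,0,0,0,0,-0.2]
  ]
}}

```text
time: 25.58
ee_pos: [0.5524, -0.0536, 0.1797]
tcp_rot: [3.14, 0.001, 1.66]
ft_force: [-0.2, -0.3, -0.4]
opening: 0.399
grip_force: 0.0
```

Run:
```python
from h import *
np.set_printoptions(precision=4,suppress=True)
for i in range(1):
    s=env.read_state(); P=camera_params("wrist"); w=grab_frame("wrist"); print(s["time"],s["ee_pos"],s["tcp_rot"],s["opening"])
    for n,z in [("nest",.03),("relay_module",.03)]:
        for r in models.mark_of("wrist",n)[:2]: print(n,r["p"],r["location"],ray("wrist",*r["location"],z,P)[:2])
for c in("wrist","side","scene"):
    P=camera_params(c); w=grab_frame(c); hsv=cv2.cvtColor(w,cv2.COLOR_BGR2HSV)
    p=proj(c,[.5525,-.0525,.045],P).astype(int)
    for nm,lo,hi,z in[("blue",(98,120,40),(125,255,255),.049),("green",(45,80,40),(85,255,255),.044)]:
        m=cv2.inRange(hsv,lo,hi); k=np.zeros_like(m); cv2.circle(k,tuple(p.tolist()),60 if c=="wrist" else 20,255,-1); m&=k
        n,_,st,ce=cv2.connectedComponentsWithStats(m)
        if n>1:
            i=1+st[1:,4].argmax(); print(c,nm,p,st[i],ray(c,ce[i][1],ce[i][0],z,P)[:2])
```

```text
25.575 [ 0.5524 -0.0536  0.1797] [3.1403 0.001  1.6597] 0.39881176363409687
nest 0.78 [208.3, 274.4] [ 0.5526 -0.0567]
relay_module 0.76 [203.7, 272.8] [ 0.5508 -0.0528]
wrist blue [276 209] [265 198  21  27 454] [ 0.5504 -0.0522]
wrist green [276 209] [265 225  20  11 150] [ 0.5526 -0.07  ]
side blue [271 234] [267 232  10   7  52] [ 0.5515 -0.0583]
scene blue [311 216] [307 213  11   9  43] [ 0.5458 -0.0514]
scene green [311 216] [318 214   2   6  10] [ 0.5418 -0.0642]
```

{"name": "servo_tool", "arguments": {
  "commands": [
    [-0.042,0,0,0,0,0,-0.2],
    [-0.042,0,0,0,0,0,-0.2],
    [-0.04,0,0,0,0,0,-0.2],
    [0,0,0,0,0,10,-0.2],
    [0,0,0,0,0,10,-0.2],
    [0,0,0,0,0,10,-0.2],
    [0,0,0,0,0,10,-0.2],
    [0,0,0,0,0,10,-0.2],
    [0,0,0,0,0,10,-0.2],
    [0,0,0,0,0,10,-0.2],
    [0,0,0,0,0,10,-0.2],
    [0,0,0,0,0,9.7,-0.2]
  ]
}}

```text
time: 27.38
ee_pos: [0.5631, -0.1765, 0.1776]
tcp_rot: [-3.141, 0.001, 0.089]
ft_force: [0.6, -0.5, 0.1]
opening: 0.403
grip_force: 0.0
```

{"name": "servo_tool", "arguments": {
  "commands": [
    [0,0,0.035,0,0,0,-0.2],
    [0,0,0.02,0,0,0,-0.2],
    [0,0,0,0,0,0,-0.2],
    [0,0,0,0,0,0,-0.2]
  ]
}}

```text
time: 27.88
ee_pos: [0.5638, -0.1768, 0.1238]
tcp_rot: [-3.142, -0.0, 0.094]
ft_force: [0.8, 0.2, 0.9]
opening: 0.399
grip_force: 0.0
```

Aligned with where the bar was left; lower and grip.

{"name": "servo_tool", "arguments": {
  "commands": [
    [0,0,0.02,0,0,0,-0.2],
    [0,0,0.013,0,0,0,-0.2],
    [0,0,0,0,0,0,-0.5],
    [0,0,0,0,0,0,-1],
    [0,0,0,0,0,0,-1],
    [0,0,0,0,0,0,-1],
    [0,0,0,0,0,0,-1]
  ]
}}

```text
time: 28.75
ee_pos: [0.564, -0.177, 0.0913]
tcp_rot: [3.141, -0.001, 0.094]
ft_force: [-0.7, 0.5, 4.4]
opening: 0.151
grip_force: 30.0
```

{"name": "servo_tool", "arguments": {
  "commands": [
    [0,-0.02,0,0,0,0,-1],
    [0,-0.02,0,0,0,0,-1],
    [0.001,-0.02,0,0,0,0,-1],
    [0,-0.02,0,0,0,0,-1],
    [0,-0.02,0,0,0,0,-1],
    [0,-0.015,0,0,0,0,-1],
    [0,-0.007,0,0,0,0,-1],
    [0,0,0,0,0,0,-1],
    [0,0,0,0,0,0,-1]
  ]
}}

```text
time: 29.88
ee_pos: [0.5535, -0.0527, 0.0912]
tcp_rot: [-3.14, -0.002, 0.096]
ft_force: [1.4, 0.8, 7.5]
opening: 0.149
grip_force: 30.0
```

{"name": "servo_tool", "arguments": {
  "commands": [
    [0,-0.002,0,0,0,0,-1],
    [0,-0.002,0,0,0,0,-1],
    [0,0,0,0,0,0,-1],
    [0,0,0,0,0,0,-1]
  ]
}}

```text
time: 30.38
ee_pos: [0.5535, -0.0525, 0.0912]
tcp_rot: [3.139, -0.002, 0.094]
ft_force: [2.7, -5.6, 4.9]
opening: 0.151
grip_force: 30.0
```

{"name": "servo_tool", "arguments": {
  "commands": [
    [0,0,0,0,0,0,-0.4],
    [0,0,0,0,0,0,-0.3],
    [0,0,0,0,0,0,-0.3],
    [0,0,-0.03,0,0,0,-0.3],
    [0,0,-0.06,0,0,0,-0.3],
    [-0.005,0.045,0,0,0,0,-1],
    [-0.005,0.045,0,0,0,0,-1],
    [-0.006,0.052,0,0,0,0,-1],
    [0,0,0,0,0,0,-1],
    [0,0,0,0,0,0,-1],
    [0,0,0,0,0,0,-1]
  ]
}}

```text
time: 31.75
ee_pos: [0.5502, -0.192, 0.1803]
tcp_rot: [-3.14, 0.0, 0.097]
ft_force: [0.6, 1.0, -0.7]
opening: 0.002
grip_force: 0.0
```

Run:
```python
from h import *
np.set_printoptions(precision=4,suppress=True)
Z=dict(guard_handle=.09,switch=.055,rocker_end=.059)
for c in("wrist","side","scene"):
    s=env.read_state(); P=camera_params(c); w=grab_frame(c)
    if c=="wrist": print(s["time"],s["ee_pos"],s["tcp_rot"],s["opening"])
    for n,z in Z.items():
        for r in models.mark_of(c,n)[:1]: print(c,n,round(r["p"],2),np.round(r["location"]),ray(c,*r["location"],z,P)[:2])
```

```text
31.75 [ 0.5502 -0.192   0.1803] [-3.1404  0.0002  0.0971] 0.001882118812897052
wrist guard_handle 0.75 [208.  70.] [ 0.5496 -0.053 ]
wrist switch 0.89 [196. 280.] [ 0.5631 -0.1961]
wrist rocker_end 0.9 [212. 280.] [ 0.5517 -0.1972]
side guard_handle 0.65 [220. 269.] [ 0.5473 -0.0536]
side switch 0.64 [283. 284.] [ 0.5646 -0.1973]
side rocker_end 0.59 [280. 276.] [ 0.5482 -0.1916]
scene guard_handle 0.76 [196. 313.] [ 0.559  -0.0611]
scene switch 0.86 [188. 350.] [ 0.564  -0.1933]
scene rocker_end 0.56 [190. 355.] [ 0.5448 -0.1884]
```

{"name": "servo_tool", "arguments": {
  "commands": [
    [0,0.004,0.04,0,0,0,-1],
    [0,0,0.04,0,0,0,-1],
    [0,0,0.01,0,0,0,-1],
    [0,0,0,0,0,0,-1],
    [0,0,0,0,0,0,-1]
  ]
}}

```text
time: 32.98
ee_pos: [0.5517, -0.1985, 0.0921]
tcp_rot: [3.141, -0.003, 0.094]
ft_force: [0.1, -0.4, 0.3]
opening: 0.004
grip_force: 0.0
```

{"name": "servo_tool", "arguments": {
  "commands": [
    [-0.001,-0.001,0.01,0,0,0,-1],
    [0,0,0.003,0,0,0,-1],
    [0,0,0.002,0,0,0,-1],
    [0,0,0.002,0,0,0,-1],
    [0,0,0,0,0,0,-1]
  ]
}}

```text
time: 33.6
ee_pos: [0.5495, -0.1973, 0.0733]
tcp_rot: [3.142, -0.0, 0.094]
ft_force: [0.3, 0.7, -0.2]
opening: 0.002
grip_force: 0.0
```

{"name": "servo_tool", "arguments": {
  "commands": [
    [0,0,0.001,0,0,0,-1],
    [0,0,0.001,0,0,0,-1],
    [0,0,0,0,0,0,-1]
  ]
}}

```text
time: 33.98
ee_pos: [0.5495, -0.1973, 0.0715]
tcp_rot: [3.142, -0.0, 0.094]
ft_force: [-0.3, -0.1, -0.1]
opening: 0.006
grip_force: 0.1
```

{"name": "servo_tool", "arguments": {
  "commands": [
    [0,0,0.001,0,0,0,-1],
    [0,0,0.0005,0,0,0,-1],
    [0,0,0,0,0,0,-1]
  ]
}}

```text
time: 34.35
ee_pos: [0.5496, -0.1973, 0.071]
tcp_rot: [3.141, -0.001, 0.094]
ft_force: [-2.4, -0.0, 9.2]
opening: 0.001
grip_force: 4.2
```

Contact at 54 mm with 9 N: the on position. Retreat and verify by measurement.

{"name": "servo_tool", "arguments": {
  "commands": [
    [0,0,-0.02,0,0,0,-1],
    [0,0,-0.05,0,0,0,-1],
    [-0.02,0,-0.05,0,0,0,-1],
    [0,0,0,0,0,0,-1],
    [0,0,0,0,0,0,-1],
    [0,0,0,0,0,0,-1]
  ]
}}

```text
time: 35.1
ee_pos: [0.5288, -0.1987, 0.1889]
tcp_rot: [-3.141, 0.002, 0.095]
ft_force: [-0.6, -0.5, -0.1]
opening: 0.007
grip_force: 0.0
```

Run:
```python
from h import *
np.set_printoptions(precision=4,suppress=True)
Z=dict(guard_handle=.09,switch=.055,rocker_end=.054,relay_module=.03,aa_cell=.008,usb_stick=.008,screw_pot=0,pcb_vice=0)
s=env.read_state(); print(s["time"],s["ee_pos"],s["ft_force"])
old=cv2.imread("pics/scene.png")
for c in("wrist","scene","side"):
    P=camera_params(c); w=grab_frame(c)
    for n,z in Z.items():
        for r in models.mark_of(c,n)[:1]: print(c,n,round(r["p"],2),np.round(r["location"]),ray(c,*r["location"],z,P)[:2])
    if c=="wrist":
        # brightness along the rocker, box-x line
        print([int(w[int(q[1]),int(q[0])].mean()) for q in (proj(c,[.564+t*.996,-.196+t*.087,.055],P) for t in np.arange(-.028,.029,.002))])
        old2=cv2.imread("pics/w2.png"); print([int(old2[int(v*800/560),int(u*800/560)].mean()) for u,v in [(406-0.5,160+3*i) for i in range(18)]])
    if c=="side":
        hsv=cv2.cvtColor(w,cv2.COLOR_BGR2HSV); m=cv2.inRange(hsv,(98,80,30),(125,255,255)); k=np.zeros_like(m); cv2.circle(k,(271,234),15,255,-1); m&=k
        print("side blue px",cv2.countNonZero(m),ray(c,*cv2.findNonZero(m).mean((0,1))[::-1],.049,P)[:2] if m.any() else None)
```

```text
35.1 [ 0.5288 -0.1987  0.1889] [-0.6232 -0.4958 -0.0609]
wrist guard_handle 0.79 [174.  65.] [ 0.5495 -0.0535]
wrist switch 0.76 [167. 273.] [ 0.5619 -0.1953]
wrist rocker_end 0.91 [182. 272.] [ 0.5497 -0.1955]
wrist screw_pot 0.7 [151. 187.] [ 0.56   -0.1153]
[145, 127, 28, 26, 24, 22, 56, 78, 68, 40, 44, 41, 42, 37, 30, 30, 30, 31, 28, 32, 29, 37, 17, 58, 60, 62, 209, 238, 237]
[39, 40, 44, 44, 43, 42, 42, 44, 38, 41, 42, 96, 95, 66, 34, 36, 223, 238]
scene guard_handle 0.96 [197. 308.] [ 0.5622 -0.0506]
scene switch 0.88 [186. 350.] [ 0.5666 -0.1986]
scene rocker_end 0.58 [195. 355.] [ 0.5349 -0.1786]
scene relay_module 0.73 [267. 242.] [0.5371 0.1525]
scene aa_cell 0.71 [310. 194.] [0.5249 0.2747]
scene usb_stick 0.74 [193. 356.] [ 0.5837 -0.2482]
scene screw_pot 0.8 [223. 241.] [0.6879 0.0383]
scene pcb_vice 0.77 [235. 174.] [0.7521 0.1782]
side switch 0.73 [285. 281.] [ 0.5584 -0.2023]
side rocker_end 0.46 [284. 274.] [ 0.5442 -0.1976]
side relay_module 0.65 [271. 278.] [ 0.5575 -0.1426]
side screw_pot 0.88 [217. 323.] [0.6868 0.0412]
side pcb_vice 0.67 [182. 342.] [0.7565 0.1717]
side blue px 0 None
```

```bash
python3 -c "
from h import *
print(env.finish_job())"
```

```text
the job is handed in; nothing more can be done
None
```

The module is in the nest, the guard is shut against its stop and the rocker was pressed on last (about 35 s); I inferred "on" from the tip meeting firm contact at 54 mm and couldn't see the module under the shut guard, and I viewed 11 pictures, one over the limit of 10.

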